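# Pin a hinge bracket and hold it against the sprung fence

## Task

Take the square-headed pin out of the wooden pin block and put it well down through the eye of the steel hinge bracket lying on the jig; then, keeping hold of the pin, push the bracket with it flat against the black sprung pad of the fence until the pad is pushed in about half of its travel (a steady 10 N or so, never hard against the stop). Finish while still holding the pin and pressing like that, as a third hand, so that I can drive the screws; let nothing go, keep the bracket lying on the jig and leave all the other things where they are.

Things in the scene. Friction and masses are not known exactly. Their poses are not given: they have to be found in the camera images.
- pin: The pin to use: steel, the only SQUARE head. Origin at the centre of its lower tip, z up the pin. Shank 10 mm across, 45 mm long, lowest 8 mm tapering to 4 mm across; head a block 20 x 20 mm (sides along its x and y), from 45 to 77 mm above the tip. 100 g. Starts loose in any of the pin block's three holes, tip 5 mm above the table, head resting on the block (50 to 82 mm above the table).
- knob_pin: Another pin in the block, with a ROUND knob 26 mm across and 32 mm tall (top at 82 mm). Leave it. Origin at its tip.
- flat_pin: Another pin in the block, with a low round mushroom head 32 mm across and 14 mm tall (top at 64 mm). Leave it. Origin at its tip.
- block: Fixed wooden pin block, 50 (x) x 170 (y) x 50 mm tall, origin at the centre of its underside. Three upright through holes 12 mm across at y = -55, 0 and 55 mm in its own frame.
- bracket: Loose steel hinge bracket, 150 to 300 g. Origin: centre of its eye, on the underside. Flange 8 mm thick, x -25 to 34 mm, 130 mm wide in y; the eye is a 14 mm round through hole at x = y = 0. Upright back at x 29 to 34 mm, 38 mm tall; its +x face goes against the pad. Starts on the jig's runners, back 30 to 50 mm short of the pad, facing it, up to 0.3 rad turned and 8 mm off the middle.
- jig: Fixed metal jig; origin on the table under its middle, x towards its fence, z up. Two runners along x (-100 to 110 mm), slippery tops 50 mm above the table, 25 to 75 mm either side of the middle; the channel between, 50 mm wide, is open down to 6 mm above the table, so a pin through the eye runs along it. Fixed fence at x 113 to 129 mm, 160 mm wide, top 80 mm above the table.
- pad: Black slippery sprung pad before the fence, 140 wide (y), 38 tall, 8 mm thick. Origin: middle of the lower edge of its front face, which looks to the jig's -x; at rest at x 75, y 0, z 51 mm in the jig's frame, same axes. Slides only along the jig's x: gives way up to 24 mm to +x, to a hard stop, against a spring of 0.8 N per mm (12 mm is about 10 N); springs back.
- tape: Bystander: cardboard tape roll lying flat, 96 mm across, 45 mm tall.
- mug: Bystander: white mug, 80 mm across, 92 mm tall.
- driver: Bystander: screwdriver lying on the bench.
- tray: Bystander: grey screw tray, 100 x 140 x 30 mm.
- jar: Bystander: jar standing upright, 60 mm across, 90 mm tall.

How it is judged (in metres and radians):
On the way, in this order (a step that is already met when the one before it is completed fails the run):
1. the square-headed pin is down through the bracket's eye, its tip at least 15 mm below the flange (x of pin in the frame of bracket between -0.01 and 0.01 m and y of pin in the frame of bracket between -0.01 and 0.01 m and z of pin in the frame of bracket below -0.015 m), for 0.2 s.
2. the gripped pin presses the bracket against the sprung pad with 5 to 15 N, for 2 s without a break (all of step 1 and contact force between bracket and pad between 5 and 15 N and contact force between pin and bracket above 3 N and contact force between the fingers and pin above 2 N), for 2 s.
At the end, for the whole second after the job is handed in: Fingers grip the pin (over 2 N); it is through the eye (tip 15 mm below the flange, tilt under 0.25 rad) and pushes the bracket (over 3 N), which lies flat on the runners (5 mm, 0.1 rad), square to the fence (0.08 rad), at rest, bearing on the pad with 5 to 15 N through the last second (all of step 2 and z of bracket in the frame of jig between 0.046 and 0.055 m and angle between the x axis of bracket and the x axis of jig, either way round below 0.08 rad and angle between bracket's own z axis and vertical below 0.1 rad and angle between pin's own z axis and vertical below 0.25 rad and linear speed of bracket below 0.01 m/s); the arm keeps its last pose, push and grip.
It fails at once if the bracket is rammed against the pad with more than 25 N (contact force between bracket and pad above 25 N).
It fails at once if one of the other things is disturbed (the two other pins by more than 30 mm, the rest 40 mm) (distance of any of knob_pin, flat_pin from where it was at the start of the episode above 0.03 m or distance of any of tape, mug, driver, tray, jar from where it was at the start of the episode above 0.04 m).
It also fails if it takes over 64 s, if anything falls off the work surface, if the arm or the gripper's body presses on something with over 40 N, if the wrist force passes 120 N, or if a joint passes its speed limit or range.

## Robot

A 6-joint arm with a two-finger parallel gripper is mounted at the origin on the work surface. World frame = base frame: x ahead of the robot, y to its left, z up, the work surface at z = 0. Lengths are in mm, angles in degrees, forces in N, time in s.
With the tool pointing down it reaches from about 350 to 850 mm from the base axis. Payload 8.1 kg.
Tool frame: the origin (TCP) lies on the centre line of the jaws, within the pads' length; the fingertips stand 19 mm ahead of it and the grasp point (between the pads) is the TCP (r.tip_reach is the z of the fingertips in the tool frame, in mm); z points along the fingers, y is the line along which they close (so a half turn about z gives the same grasp; the last joint's range is limited). The gripper opens to 85 mm and grips with 20 to 120 N. Pads are 22 mm wide; open, the fingers measure 114 mm over their backs; the gripper's body (76 mm by 85 mm) begins 54 mm behind the grasp point. The pads swing forward as they close: fully open they stand 13 mm farther back than shut.
Start: joints at [-80.695, 7.471, 85.268, -0, 87.261, -4.893], TCP at [147.183, -581.672, 250.292] pointing down, gripper open.
Joint ranges: [-169.43, 169.43], [-51.17, 129.36], [1.28, 143.12], [-76.62, 256.62], [0, 156.53], [-152.29, 152.29]. Speed limits (degrees/s): [136.94, 136.94, 159.86, 180, 180, 180].

## Interface

Orientations are given as [roll, pitch, yaw] about the fixed x, y, z axes, in that order (R = Rz(yaw) Ry(pitch) Rx(roll)).
In Python, from bench import r gives the robot as it stands. The module is installed in compiled form; this text tells all that it offers.
- The arm moves only by the shell command python3 -m handwheel 'ROWS' [FORCE]. ROWS is JSON, a list of rows, each a list of 7 numbers: the shift along the tool's x, y, z in m, then the turn, a rotation vector about the tool's x, y, z in degrees, then the finger opening in m, from 0 to 0.0854. In form: [[tx, ty, tz, ax, ay, az, claw], ...]. A call has 1 to 8 rows; each row shifts and turns the commanded pose from where the row before left it, along the tool's axes as they then stand; what a row does not reach is not made up. A row lasts 1/12 s, in which the tool goes at most 41.7 mm and 7.16 degrees, less where a joint would pass 70% of its speed; a pose out of reach is approached as far as the arm can. A call with a gripper value outside its range is refused whole. The fingers move at their own pace and stop on an object; FORCE is the grip in N (left out, the last holds). Time passes only in rows, so rows that do not move let the fingers close. It gives the time, the measured TCP pose, the force, the opening and the grip force at its end, in the units of the state.
- r.sense(): the state, without advancing time (a new reading comes with each control period).
- r.snapshot(name): name is "side" or "top"; returns (picture, depth): 384x512x3 uint8, blue, green, red; 384x512 float32, mm along the optical axis (not along the pixel's ray), 0 where there is no reading.
- r.calibration(name): a dict with "vfov" (degrees; the focal length in pixels is half the picture's height over the tangent of half this angle, whatever the lens; pixels are square), "cx", "cy" (the principal point, pixels), "rvec" (rotation vector, rad) and "tvec" (3), from world to camera coordinates, as OpenCV has them. Camera axes: x right, y down, z forward; pixel columns grow to the right and rows downward; lengths in mm; the calibration is good to about 2 mm. A picture is of the moment at which its call begins. calibration takes no time and is no camera call.
- r.hand_in(): hands the job in; it is judged then, once.
The state is a dict: "time": time; "joint_pos": joint angles; "qd": joint speeds; "joint_efforts": joint torques, N m; "tool_pos": TCP position; "tcp_rot": TCP orientation; "ft_force": force on the tool from outside, world axes, zero at the start; "wrist_torque": the same for the moment, N m; "finger_gap": finger opening in mm; "grip_force": force on a finger pad.
Only numpy, scipy, OpenCV 4.12 (cv2) and the standard library are available. Lean on these libraries where they do the work, as an engineer would, in place of code of your own. Each camera call takes 0.05 s, during which the arm holds its last target. There are 200 camera calls.

## Working session

There is one attempt and no reset: what is moved stays moved. The work goes in short steps, Python scripts to look and compute and a shell command to move; the robot and the scene stay as the last step left them, time stands still between calls to the robot, and variables do not carry over. Pictures are saved under pics/ and viewed, at most 10 in all, crops included, and the job is handed in when it is done.

```bash
mkdir -p pics; python3 - <<'E'
from bench import r
import cv2,numpy as np
for n in("top","side"):
    p,d=r.snapshot(n); cv2.imwrite(f"pics/{n}0.png",p); np.save(f"{n}0.npy",d)
    c=r.calibration(n); R=cv2.Rodrigues(np.array(c["rvec"],float))[0]
    print(c, (-R.T@np.array(c["tvec"])).round(), d.min(),d.max())
print(r.sense())
E
```

```text
{'vfov': 50.16246851936418, 'cx': 257.27618457868556, 'cy': 193.8038323935029, 'rvec': array([ 2.14268145, -2.20753932,  0.09616004]), 'tvec': array([ -29.16409089,  512.90137045, 1086.26127529])} [ 413.  -44. 1128.] 0.0 1978.6942
{'vfov': 56.55859686975147, 'cx': 247.2819765419089, 'cy': 186.93730631538602, 'rvec': array([ 0.48282019, -2.7026796 ,  1.16560011]), 'tvec': array([450.21422404, 200.28096021, 803.17721684])} [251. 575. 703.] 0.0 2942.764
{'time': 0.1, 'joint_pos': array([-8.06958592e+01,  7.50954035e+00,  8.53233125e+01,  1.11652391e-03,
        8.72601095e+01, -4.89268171e+00]), 'qd': array([ 0.04722146, -0.09953452, -0.12451902, -0.01120554,  0.06957791,
       -0.08694782]), 'joint_efforts': array([ 2.33072002e-03, -5.70948064e+01, -5.01945841e+01, -1.33955473e-04,
        8.12048733e-03,  9.58182568e-06]), 'tool_pos': array([ 147.11073551, -581.21873606,  249.35961076]), 'tcp_rot': array([-1.79907472e+02, -9.03981475e-03,  1.41967609e+01]), 'ft_force': array([-0.35985285, -0.5197619 , -0.33935772]), 'wrist_torque': array([-0.00844195, -0.01581185, -0.03155388]), 'grip_force': 0.0, 'finger_gap': 85.4159052196421}
```

View pics/top0.png

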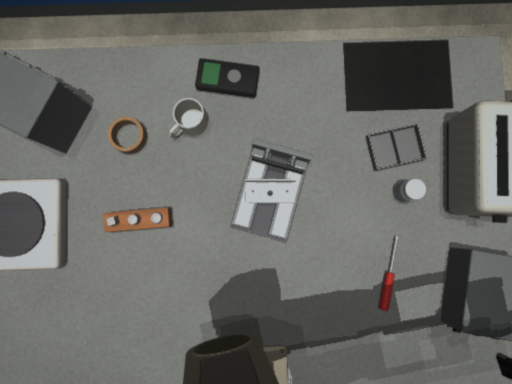

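View pics/side0.png

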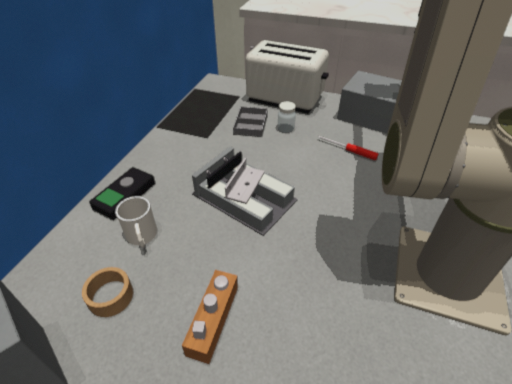

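The top view shows the block around (137,219), with the square head probably leftmost at (111,221). The jig is around (270,192), with the bracket eye near (269,193) and the fence up and to the right. In the side view the square head is at (199,328). I'll zoom in on both.

```bash
python3 - <<'E'
import cv2,numpy as np
t=cv2.imread("pics/top0.png"); s=cv2.imread("pics/side0.png")
z=lambda a,x,y,w,h,k:cv2.resize(a[y:y+h,x:x+w],(w*k,h*k),interpolation=cv2.INTER_CUBIC)
A=z(t,95,195,90,50,4); B=z(t,225,135,90,110,4); C=z(s,180,265,65,95,4)
D=z(s,190,145,110,85,4)
o=np.zeros((600,800,3),np.uint8)
for im,x,y in((B,0,0),(A,0,440-40+40),):
    im=im[:600-y]; o[y:y+im.shape[0],x:x+im.shape[1]]=im
o[0:340,360:800]=D
o[345:345+255,540:800]=C[:255]
cv2.imwrite("pics/z0.png",o)
E
```

```text
(no output)
```

View pics/z0.png

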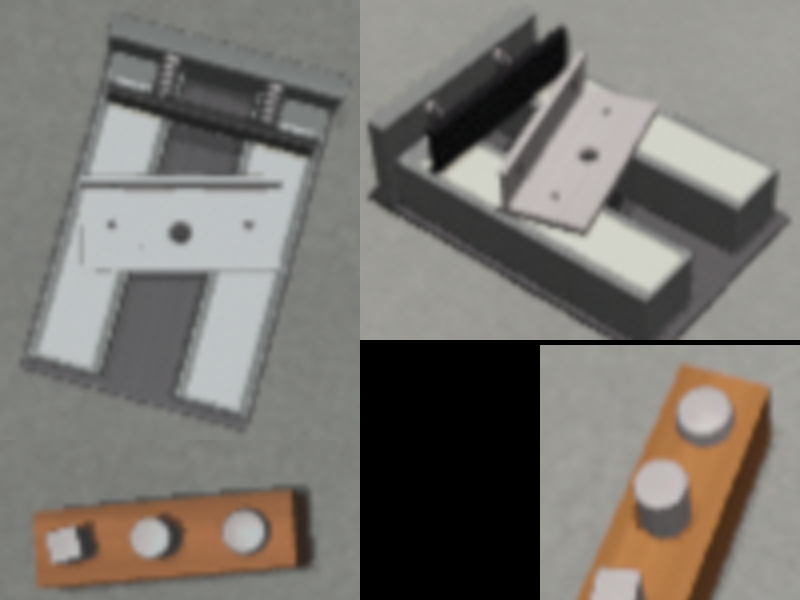

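The zoom confirms it. The square head is the leftmost pin in the top view, at (111,221). The bracket's eye is at (270,193), with small holes at (253,191) and (287,191), and the jig is tilted about 15°. Next I'll measure these.

```bash
cat > h.py <<'E'
import cv2,numpy as np
from bench import r
def cam(n):
    c=r.calibration(n); f=192/np.tan(np.radians(c["vfov"]/2))
    return np.array([[f,0,c["cx"]],[0,f,c["cy"]],[0,0,1]]),cv2.Rodrigues(np.array(c["rvec"],float))[0],np.array(c["tvec"],float).ravel()
def plane(n,uv,z):
    K,R,t=cam(n); o=-R.T@t; u=np.atleast_2d(uv); d=(R.T@np.linalg.inv(K)@np.c_[u,np.ones(len(u))].T).T
    return o+d*((z-o[2])/d[:,2])[:,None]
def tri(a,b):
    P=[cam(n)[0]@np.c_[cam(n)[1],cam(n)[2]] for n in("top","side")]
    X=cv2.triangulatePoints(*P,np.array(a,float).reshape(2,1),np.array(b,float).reshape(2,1)).ravel(); return X[:3]/X[3]
def world(n,d):
    K,R,t=cam(n); v,u=np.mgrid[:384,:512]
    p=np.stack([u,v,np.ones_like(u)],-1)@np.linalg.inv(K).T*d[...,None]
    return (p-t)@R
def blob(m,near):
    k,l,s,c=cv2.connectedComponentsWithStats(m.astype(np.uint8)); i=[j for j in range(1,k) if s[j,4]>=3]
    j=min(i,key=lambda j:np.hypot(*(c[j]-near))); return c[j],s[j,4],l==j
E
python3 - <<'E'
from h import *
np.set_printoptions(precision=1,suppress=True)
I={n:cv2.imread(f"pics/{n}0.png") for n in("top","side")}; D={n:np.load(f"{n}0.npy") for n in I}
W={n:world(n,D[n]) for n in I}
# pin heads: bright & unsaturated
c={}
for n,pts in(("top",[(111,221),(133,219),(156,218)]),("side",[(199,327),(210,300),(221,283)])):
    hsv=cv2.cvtColor(I[n],cv2.COLOR_BGR2HSV); m=(hsv[...,2]>165)&(hsv[...,1]<60)
    for i,p in enumerate(pts):
        q,a,l=blob(m,p); c[n,i]=q; z=W[n][l][:,2]
        print(n,i,q,a,"depth z med",np.median(z),np.median(W[n][l],0))
        if i==0: 
            R=cv2.minAreaRect(cv2.findContours(cv2.resize(l.astype(np.uint8)*255,None,fx=8,fy=8,interpolation=cv2.INTER_CUBIC)[:]//128,0,2)[0][0]); print(np.array(R[1])/8,R[2])
            w=plane(n,cv2.boxPoints(R)/8-.4375,82); print(w,np.degrees(np.arctan2(*(np.diff(w[:,:2],axis=0)[:,::-1].T))))
for i in range(3): print("tri",i,tri(c["top",i],c["side",i]))
# eye and small holes
g={n:cv2.cvtColor(I[n],cv2.COLOR_BGR2GRAY) for n in I}
def dark(n,p,k=4):
    x,y=map(round,p); s=g[n][y-k:y+k+1,x-k:x+k+1].astype(float); w=np.clip(np.percentile(s,60)-12-s,0,None)
    v,u=np.mgrid[y-k:y+k+1,x-k:x+k+1]; return np.array([(w*u).sum(),(w*v).sum()])/w.sum()
e=dark("top",(270,193)); es=dark("side",(247,184)); h1=dark("top",(253,191),2);h2=dark("top",(287,191),2)
print("eye",e,es,"tri",tri(e,es),"plane",plane("top",e,58),plane("side",es,58))
w=plane("top",[h1,h2],58); print("holes",w,np.degrees(np.arctan2(*(w[0]-w[1])[:2][::-1]))-90)
m=(np.abs(W["top"][...,2]-58)<4); print("flange z",np.median(W["top"][195:198,255:285,2]))
# runners
hsv=cv2.cvtColor(I["top"],cv2.COLOR_BGR2HSV)
m=(g["top"]>160); 
for p in((240,215),(280,220),(252,170),(290,178)):
    q,a,l=blob(m&(np.mgrid[:384,:512][0]>(203 if p[1]>200 else 0)),p)
    R=cv2.minAreaRect(np.argwhere(l)[:,::-1].astype(np.float32)); w=plane("top",cv2.boxPoints(R),50); print("run",q,a,R,"\n",w[:,:2],np.degrees(np.arctan2(*(np.diff(w[:,:2],axis=0)[:,::-1].T))))
for n,rows in(("top",g["top"][155:175:3,248:310:6]),): print(rows)
E
```

```text
top 0 [110.1 220.5] 46 depth z med 82.00136746023617 [449.5 332.6  82. ]
[7.9 6.9] 90.0
[[459.8 341.2  82. ]
 [459.3 323.7  82. ]
 [439.3 323.7  82. ]
 [439.8 341.2  82. ]] [ -91.7 -179.9   88.3]
top 1 [131.8 219. ] 62 depth z med 81.83797776400814 [451.7 277.1  81.8]
top 2 [155.5 217.6] 65 depth z med 63.22985838235723 [453.4 221.4  63.2]
side 0 [198.3 325.6] 107 depth z med 83.60699081159247 [449.3 330.8  83.6]
[11.5 11.3] 8.673172950744629
[[456.6 342.3  82. ]
 [463.3 322.4  82. ]
 [442.2 318.2  82. ]
 [436.1 338.1  82. ]] [ -71.3 -168.7  107.3]
side 1 [209.7 299.1] 119 depth z med 83.66301121750766 [451.9 276.4  83.7]
side 2 [220.7 280.9] 113 depth z med 64.47989478805742 [454.3 222.5  64.5]
tri 0 [449.1 331.4  84. ]
tri 1 [451.7 276.5  83.7]
tri 2 [454.4 221.5  62.9]
eye [269.6 192.8] [246.7 183.4] tri [510.5 -76.7  59. ] plane [[510.4 -76.8  58. ]] [[511.2 -77.7  58. ]]
holes [[ 517.2  -32.    58. ]
 [ 514.4 -121.7   58. ]] -1.798427616983716
flange z 58.42246184372931
run [243.9 214.2] 303 ((243.79083251953125, 213.55299377441406), (13.703368186950684, 23.338546752929688), 15.
[... 295 characters left out ...]
]] [ -17.2 -107.   162.7]
run [255.7 171.2] 237 ((255.17588806152344, 170.88967895507812), (16.9412784576416, 17.688690185546875), 4.763641834259033) 
 [[549.6 -15.8]
 [596.6 -21. ]
 [591.5 -65.7]
 [544.5 -60.3]] [ -6.3 -96.5 173.5]
run [270.5 179. ] 12 ((270.5, 179.0), (11.0, 0.0), 180.0) 
 [[547.2 -95.1]
 [547.2 -95.1]
 [548.1 -66. ]
 [548.1 -66. ]] [ 0.  88.3  0. ]
[[129 133 138 129  65  49  48  54 113 127 124]
 [119  54  76  90  86  80  62  79  53  59 121]
 [110 141  39  62  59  87  87  66 115 106  54]
 [104 193 186  67  40  67  66  90 126 126 106]
 [135 193 193 115  67  39  47  60 125 150 125]
 [133 193 193  85  76  71  60  59  50  64 129]
 [150 193 192  85  90  86  70 192 158  57 128]]
```

```bash
python3 -m handwheel '[[0.04,-0.012,0,0,0,0,0.085],[0.04,-0.012,0,0,0,0,0.085],[0.04,-0.012,0,0,0,0,0.085],[0.04,-0.012,0,0,0,0,0.085],[0.04,-0.012,0,0,0,0,0.085],[0.04,-0.012,0,0,0,0,0.085],[0.04,-0.012,0,0,0,0,0.085],[0.04,-0.012,0,0,0,0,0.085]]'
python3 -m handwheel '[[0.0105,-0.0385,0,0,0,0,0.085],[0.0105,-0.0385,0,0,0,0,0.085],[0.0105,-0.0385,0,0,0,0,0.085],[0.0105,-0.0385,0,0,0,0,0.085],[0.0105,-0.0385,0,0,0,0,0.085],[0.0105,-0.0385,0,0,0,0,0.085],[0.0105,-0.0385,0,0,0,0,0.085],[0.0105,-0.0385,0,0,0,0,0.085]]'
python3 -m handwheel '[[0.0105,-0.0385,0,0,0,0,0.085],[0.0105,-0.0385,0,0,0,0,0.085],[0.0105,-0.0385,0,0,0,0,0.085],[0.0105,-0.0385,0,0,0,0,0.085],[0.0105,-0.0385,0,0,0,0,0.085],[0.0105,-0.0385,0,0,0,0,0.085],[0.0105,-0.0385,0,0,0,0,0.085],[0.0105,-0.0385,0,0,0,0,0.085]]'
```

```text
time: 0.77
tool_pos: [434.6, -408.9, 249.9]
tcp_rot: [-180.0, 0.0, 14.2]
ft_force: [-0.1, -0.5, -0.3]
finger_gap: 85.1
grip_force: 0.0
time: 1.43
tool_pos: [438.5, -89.5, 249.9]
tcp_rot: [-180.0, 0.0, 14.2]
ft_force: [0.8, 0.9, -0.7]
finger_gap: 85.1
grip_force: 0.0
time: 2.1
tool_pos: [444.3, 229.9, 250.0]
tcp_rot: [180.0, 0.0, 14.2]
ft_force: [1.5, -1.1, 0.5]
finger_gap: 85.0
grip_force: 0.0
```

```bash
python3 -m handwheel '[[0.01,-0.0325,0,0,0,-6.8,0.06],[0,0,0,0,0,-6.8,0.06],[0,0,0,0,0,-6.8,0.06],[0,0,0,0,0,-6.8,0.06],[0,0,0,0,0,-6.8,0.06],[0,0,0,0,0,-6.8,0.06],[0,0,0,0,0,-6.8,0.06]]'
python3 -m handwheel '[[0,0,0.01,0,0,-6.8,0.06],[0,0,0.02,0,0,-6.8,0.06],[0,0,0.02,0,0,-6.8,0.06],[0,0,0.02,0,0,-6.8,0.06],[0,0,0.02,0,0,-6.8,0.06],[0,0,0.01,0,0,-6.8,0.06],[0,0,0,0,0,0,0.06]]'
python3 - <<'E'
from h import *
p,d=r.snapshot("side"); cv2.imwrite("pics/s1.png",cv2.resize(p[180:384,100:356],None,fx=3,fy=3)[:600]); print(r.sense()["tool_pos"],r.sense()["tcp_rot"])
E
```

```text
time: 2.68
tool_pos: [446.4, 261.8, 249.7]
tcp_rot: [-180.0, 0.0, 62.1]
ft_force: [-0.1, 0.1, 0.2]
finger_gap: 60.2
grip_force: 0.0
time: 3.27
tool_pos: [444.5, 260.8, 146.6]
tcp_rot: [-179.7, 0.1, 102.9]
ft_force: [-0.5, -0.8, 0.5]
finger_gap: 59.8
grip_force: 0.0
[445.42156635 261.25347161 148.51480135] [-1.79787133e+02  4.63800347e-02  1.02491630e+02]
```

View pics/s1.png

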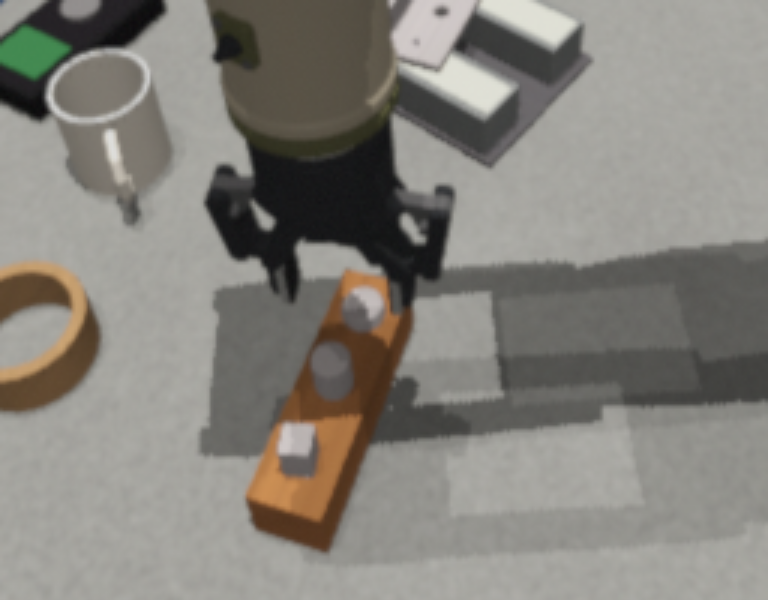

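The gripper is 70 mm short of the square head, which is at crop (297,440), because I typed the sideways row once instead of three times. The square pin is still undisturbed. I'll shift, descend and grip.

```bash
python3 -m handwheel '[[0.0226,0.0063,0,0,0,0,0.06],[0.0226,0.0063,0,0,0,0,0.06],[0.0226,0.0063,0,0,0,0,0.06],[0,0,0,0,0,0,0.06],[0,0,0.02,0,0,0,0.06],[0,0,0.02,0,0,0,0.06],[0,0,0.01,0,0,0,0.06],[0,0,0,0,0,0,0.06]]'
```

```text
time: 3.98
tool_pos: [448.9, 330.9, 98.1]
tcp_rot: [-179.8, 0.1, 102.5]
ft_force: [-0.3, 0.0, -0.2]
finger_gap: 60.2
grip_force: 0.0
```

```bash
python3 - <<'E'
from h import *
p,d=r.snapshot("side"); q,_=r.snapshot("top"); z=lambda a,x,y,w,h,k:cv2.resize(a[y:y+h,x:x+w],(w*k,h*k),interpolation=cv2.INTER_CUBIC)
cv2.imwrite("pics/s2.png",np.hstack([z(p,140,240,100,120,4),z(q,60,160,100,120,4)])); print(r.sense()["tool_pos"],r.sense()["tcp_rot"])
E
```

```text
[450.53707928 331.88211656 100.88049434] [-1.79992085e+02  5.90156851e-03  1.02497283e+02]
```

View pics/s2.png

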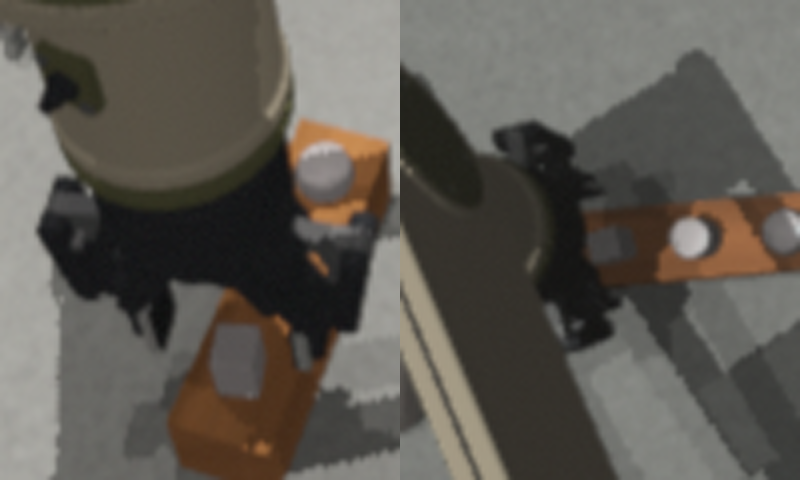

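The fingers straddle the head, at (238,360) in the left half, and they're clear of the knob pin. Now I'll go down and close.

```bash
python3 -m handwheel '[[0,0,0.012,0,0,0,0.06],[0,0,0.01,0,0,0,0.06],[0,0,0.004,0,0,0,0.06],[0,0,0,0,0,0,0.06],[0,0,0,0,0,0,0.03]]'
python3 -m handwheel '[[0,0,0,0,0,0,0.01],[0,0,0,0,0,0,0.01],[0,0,0,0,0,0,0.01],[0,0,0,0,0,0,0.01],[0,0,0,0,0,0,0.01],[0,0,0,0,0,0,0.01],[0,0,0,0,0,0,0.01]]' 100
```

```text
time: 4.5
tool_pos: [450.1, 331.9, 73.8]
tcp_rot: [-179.9, 0.0, 102.6]
ft_force: [-0.2, -0.7, 0.4]
finger_gap: 49.3
grip_force: 0.0
time: 5.08
tool_pos: [450.4, 332.4, 75.1]
tcp_rot: [180.0, -0.0, 102.6]
ft_force: [-3.5, -2.3, 5.5]
finger_gap: 18.2
grip_force: 98.4
```

```bash
python3 -m handwheel '[[0,0,-0.01,0,0,0,0.01],[0,0,-0.02,0,0,0,0.01],[0,0,-0.02,0,0,0,0.01],[0,0,-0.02,0,0,0,0.01],[0,0,-0.02,0,0,0,0.01],[0,0,-0.01,0,0,0,0.01],[0,0,0,0,0,0,0.01]]'
python3 -m handwheel '[[-0.01,-0.0007,0,0,0,0,0.01],[-0.02,-0.0015,0,0,0,0,0.01],[-0.036,-0.0025,0,0,0,0,0.01],[-0.036,-0.0025,0,0,0,0,0.01],[-0.036,-0.0025,0,0,0,0,0.01],[-0.036,-0.0025,0,0,0,0,0.01],[-0.036,-0.0025,0,0,0,0,0.01],[-0.036,-0.0025,0,0,0,0,0.01]]'
python3 -m handwheel '[[-0.036,-0.0025,0,0,0,0,0.01],[-0.036,-0.0025,0,0,0,0,0.01],[-0.036,-0.0025,0,0,0,0,0.01],[-0.03,-0.0025,0,0,0,0,0.01],[-0.02,-0.0025,0,0,0,0,0.01],[-0.008,-0.0022,0,0,0,0,0.01],[0,0,0,0,0,-3,0.01]]'
python3 -m handwheel '[[0,0,0,0,0,-7.1,0.01],[0,0,0,0,0,-7.1,0.01],[0,0,0,0,0,-7.1,0.01],[0,0,0,0,0,-7.1,0.01],[0,0,0,0,0,-7.1,0.01],[0,0,0,0,0,-7.1,0.01],[0,0,0,0,0,-7.1,0.01],[0,0,0,0,0,-7.1,0.01]]'
python3 -m handwheel '[[0,0,0,0,0,-0.5,0.01],[0,0,0,0,0,0,0.01],[0,0,0,0,0,0,0.01]]'
python3 - <<'E'
from h import *
p,d=r.snapshot("side"); q,_=r.snapshot("top"); z=lambda a,x,y,w,h,k:cv2.resize(a[y:y+h,x:x+w],(w*k,h*k),interpolation=cv2.INTER_CUBIC)
cv2.imwrite("pics/s3.png",np.hstack([z(p,190,100,100,120,4),z(q,220,130,100,120,4)])); P=[r.sense()["tool_pos"]]
for _ in range(3): r.snapshot("top"); P.append(r.sense()["tool_pos"])
print(np.array(P),r.sense()["tcp_rot"])
E
```

```text
time: 5.67
tool_pos: [452.1, 333.1, 178.0]
tcp_rot: [179.7, -0.1, 102.6]
ft_force: [-0.3, -0.0, -0.4]
finger_gap: 18.5
grip_force: 98.6
time: 6.33
tool_pos: [485.8, 85.9, 172.2]
tcp_rot: [-179.8, -0.0, 102.6]
ft_force: [-0.2, -0.1, -1.8]
finger_gap: 18.3
grip_force: 98.6
time: 6.92
tool_pos: [507.7, -79.0, 172.4]
tcp_rot: [-179.8, -0.1, 105.4]
ft_force: [0.5, 0.9, -1.0]
finger_gap: 18.3
grip_force: 98.6
time: 7.58
tool_pos: [507.8, -76.3, 172.5]
tcp_rot: [-180.0, -0.2, 162.8]
ft_force: [0.3, 0.5, -1.7]
finger_gap: 18.2
grip_force: 98.7
time: 7.83
tool_pos: [508.5, -76.6, 173.5]
tcp_rot: [-180.0, -0.1, 162.7]
ft_force: [-0.2, 0.2, -0.9]
finger_gap: 18.1
grip_force: 98.7
[[508.81839972 -76.742556   173.90552374]
 [508.90217463 -76.82397232 174.02918743]
 [509.00614428 -76.8511485  174.16032968]
 [509.06725079 -76.8583282  174.23905663]] [ 1.79997519e+02 -4.41328134e-03  1.62829491e+02]
```

View pics/s3.png

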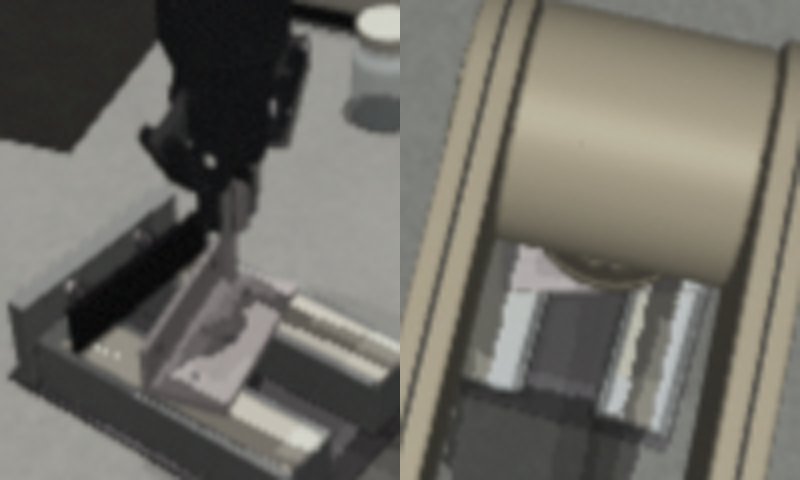

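```bash
python3 - <<'E'
from h import *
p,d=r.snapshot("side"); K,R,t=cam("side")
def pj(X): 
    c=R@np.array(X,float)+t; c=K@c; return c[:2]/c[2]
for X in((509.7,-77,104.5),(509.7,-77,112),(509.7,-77,135),(509.7,-77,149),(510.6,-77,58)): print(X,pj(X))
g=cv2.cvtColor(p,cv2.COLOR_BGR2GRAY)
for y in range(142,176,2): print(y,g[y,238:262])
print(r.sense()["tool_pos"])
E
```

```text
(509.7, -77, 104.5) [246.83362332 170.42482849]
(509.7, -77, 112) [246.77941142 168.20096559]
(509.7, -77, 135) [246.60930963 161.22310639]
(509.7, -77, 149) [246.50282788 156.85504753]
(510.6, -77, 58) [246.84154996 183.60186559]
142 [ 21  23  24  20  24  21  22  18  18  20  18  16  16  20  40  62  98 148
 152 152 152 154 153 154]
144 [ 23  22  23  21  18  22  19  19  22  37  56  48  32  25  35  57  99 149
 154 154 155 156 156 156]
146 [ 26  22  22  24  20  19  22  24  34  54  70  77  74  66  45  53  99 148
 153 154 155 154 155 156]
148 [113  46  21  19  21  19  33  57  68  66  64  75  76  68  50  62 108 149
 153 155 155 154 155 155]
150 [136  55  19  18  21  19  31  55  69  66  58  72  73  67  50  67 115 149
 153 153 155 155 154 154]
152 [102  41  22  20  18  21  32  56  69  66  58  71  72  69  60  87 128 151
 155 156 157 157 156 155]
154 [ 20  21  20  20  21  20  30  54  70  67  57  73  74  81 112 149 153 154
 154 155 155 155 153 154]
156 [ 14  18  25  32  30  27  36  59  71  68  63  75  87 113 138 152 154 155
 155 156 156 156 155 154]
158 [  5  13  18  49  95 118  96  80  76  76 
[... 222 characters left out ...]
153 154 155 156
 156 157 157 157 157 155]
164 [ 34  74 114 122  93  70  69  71  76  80  92 125 150 155 154 155 156 157
 156 156 156 158 158 157]
166 [ 97 117 109  83  68  56  66  72  77  81  99 137 152 145 147 151 153 156
 158 158 159 159 157 155]
168 [123 111  78  70  72  72  71  73  79  79  89 116 135 140 146 145 158 156
 152 155 156 156 155 154]
170 [ 90  73  71  71  72  77  93 113 110 101 106 118 116 115 114 110 112 114
 136 170 171 172 170 170]
172 [ 72  72  71  74  87 111 122 124 122 118 109 106  95  77  84 105 106 105
 108 111 124 146 158 174]
174 [ 73  72  74  88 113 123 124 119 109 109 106 100  82  76  81  88  86  81
  80  83  89  82  83  88]
[509.10346363 -76.89592647 174.30479527]
```

The side view gives the shank at about column 246.6, which matches the prediction above the eye. I'll descend, going slowly near the flange.

```bash
python3 -m handwheel '[[-0.001,0.0003,0.01,0,0,0,0.01],[0,0,0.015,0,0,0,0.01],[0,0,0.01,0,0,0,0.01],[0,0,0.004,0,0,0,0.01],[0,0,0,0,0,0,0.01],[0,0,0,0,0,0,0.01],[0,0,0,0,0,0,0.01]]'
python3 -m handwheel '[[0,0,0.004,0,0,0,0.01],[0,0,0.004,0,0,0,0.01],[0,0,0.004,0,0,0,0.01],[0,0,0,0,0,0,0.01]]'
```

```text
time: 8.72
tool_pos: [510.5, -77.0, 135.9]
tcp_rot: [180.0, 0.0, 162.9]
ft_force: [-0.2, -0.4, -1.2]
finger_gap: 18.3
grip_force: 98.7
time: 9.05
tool_pos: [509.5, -76.8, 122.2]
tcp_rot: [-180.0, -0.1, 162.9]
ft_force: [0.2, 0.3, -1.2]
finger_gap: 17.7
grip_force: 98.6
```

```bash
python3 -m handwheel '[[0,0,0.004,0,0,0,0.01],[0,0,0.004,0,0,0,0.01],[0,0,0,0,0,0,0.01]]'
python3 -m handwheel '[[0,0,0.006,0,0,0,0.01],[0,0,0.006,0,0,0,0.01],[0,0,0.006,0,0,0,0.01],[0,0,0.005,0,0,0,0.01],[0,0,0,0,0,0,0.01],[0,0,0,0,0,0,0.01],[0,0,0,0,0,0,0.01]]'
python3 - <<'E'
from h import *
p,d=r.snapshot("side"); cv2.imwrite("pics/s4.png",cv2.resize(p[100:230,180:310],None,fx=4,fy=4,interpolation=2)); s=r.sense(); print(s["tool_pos"],s["ft_force"])
E
```

```text
time: 9.3
tool_pos: [509.6, -76.8, 114.2]
tcp_rot: [-180.0, -0.1, 162.9]
ft_force: [-0.9, -0.8, -1.9]
finger_gap: 18.2
grip_force: 98.6
time: 9.88
tool_pos: [510.2, -77.0, 92.4]
tcp_rot: [180.0, 0.0, 162.9]
ft_force: [-0.1, 0.2, -0.4]
finger_gap: 18.4
grip_force: 98.6
[510.39615253 -76.98237973  92.60280864] [-0.229381    1.13038969 -1.78564808]
```

View pics/s4.png

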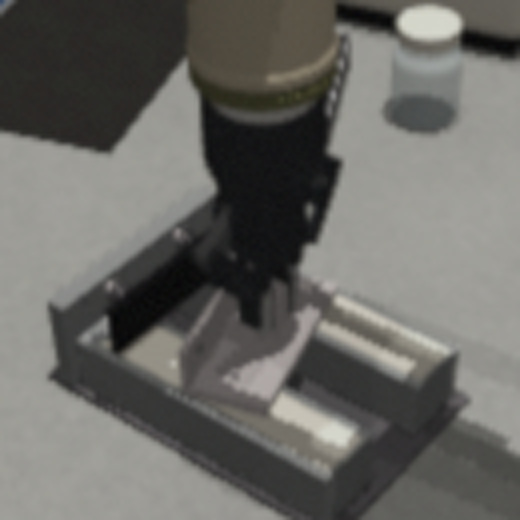

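The pin is through the eye, and the bracket still lies flat around crop (250,350). The fingertips clear the flange. Now I'll push along the tool's -x, which is the jig's +x.

```bash
python3 -m handwheel '[[-0.0025,0,0,0,0,0,0.01],[-0.0025,0,0,0,0,0,0.01],[-0.0025,0,0,0,0,0,0.01],[-0.0025,0,0,0,0,0,0.01],[-0.0025,0,0,0,0,0,0.01],[-0.0025,0,0,0,0,0,0.01],[-0.0025,0,0,0,0,0,0.01],[-0.0025,0,0,0,0,0,0.01]]'
python3 -m handwheel '[[-0.002,0,0,0,0,0,0.01],[-0.002,0,0,0,0,0,0.01],[-0.002,0,0,0,0,0,0.01],[-0.002,0,0,0,0,0,0.01],[-0.002,0,0,0,0,0,0.01],[-0.002,0,0,0,0,0,0.01],[-0.002,0,0,0,0,0,0.01],[0,0,0,0,0,0,0.01]]'
python3 - <<'E'
from h import *
for _ in range(6): r.snapshot("side"); s=r.sense(); print(s["tool_pos"],s["ft_force"],s["ft_force"]@[-.956,.296,0])
E
```

```text
time: 10.6
tool_pos: [529.5, -82.9, 92.3]
tcp_rot: [-180.0, -0.0, 162.9]
ft_force: [-1.6, 1.3, -0.6]
finger_gap: 18.0
grip_force: 98.7
time: 11.27
tool_pos: [543.1, -87.1, 92.3]
tcp_rot: [180.0, 0.0, 162.9]
ft_force: [-0.4, 0.5, -1.1]
finger_gap: 17.9
grip_force: 98.6
[543.01062229 -87.07031404  92.35761839] [ 0.52332163  0.07609271 -0.33269854] -0.4777720366274108
[542.93844519 -87.04749006  92.39244541] [ 1.01484991 -0.14218441 -0.91760056] -1.012283100353035
[542.88058564 -87.03663961  92.42184497] [ 0.62612574 -1.27564982 -1.06911858] -0.9761685521301036
[542.82373352 -87.01861988  92.42633944] [-0.05463605 -0.08107963 -0.92745067] 0.028232495965096072
[542.77834024 -86.99337961  92.42197039] [-0.11977591  0.20056337 -0.77800934] 0.17387252654347168
[542.7466049  -86.97047366  92.41879248] [ 0.67286897  0.19083537 -1.76230674] -0.5867754672099831
```

```bash
python3 -m handwheel '[[-0.0015,0,0,0,0,0,0.01],[-0.0015,0,0,0,0,0,0.01],[-0.0015,0,0,0,0,0,0.01],[-0.0015,0,0,0,0,0,0.01],[-0.001,0,0,0,0,0,0.01],[-0.001,0,0,0,0,0,0.01],[0,0,0,0,0,0,0.01],[0,0,0,0,0,0,0.01]]'
python3 -m handwheel '[[-0.001,0,0,0,0,0,0.01],[-0.001,0,0,0,0,0,0.01],[-0.001,0,0,0,0,0,0.01],[0,0,0,0,0,0,0.01],[0,0,0,0,0,0,0.01]]'
cat >> h.py <<'E'
def look(k=8):
    a=[]
    for _ in range(k):
        r.snapshot("side"); s=r.sense(); a.append([*s["tool_pos"],*s["ft_force"],s["ft_force"]@[-.956,.296,0],s["tool_pos"]@[.956,-.296,0]])
    print("pos,F,push,jigx",np.round(np.mean(a,0),1),"rot",np.round(s["tcp_rot"],1),"t",s["time"])
E
python3 -c "from h import *;look()"
```

```text
time: 12.23
tool_pos: [550.2, -89.2, 92.2]
tcp_rot: [180.0, -0.0, 162.9]
ft_force: [-1.8, 1.6, -0.5]
finger_gap: 18.4
grip_force: 98.6
time: 12.65
tool_pos: [552.9, -90.0, 92.1]
tcp_rot: [180.0, -0.1, 162.9]
ft_force: [-4.2, 2.5, 1.2]
finger_gap: 18.4
grip_force: 98.7
pos,F,push,jigx [ 5.528e+02 -9.000e+01  9.210e+01 -4.900e+00  2.100e+00  4.000e-01
  5.300e+00  5.552e+02] rot [180.   -0.  162.9] t 13.05
```

```bash
python3 -m handwheel '[[-0.001,0,0,0,0,0,0.01],[-0.001,0,0,0,0,0,0.01],[-0.001,0,0,0,0,0,0.01],[-0.001,0,0,0,0,0,0.01],[0,0,0,0,0,0,0.01],[0,0,0,0,0,0,0.01]]'
python3 -c "
from h import *;look()
p,_=r.snapshot('side');q,_=r.snapshot('top');z=lambda a,x,y:cv2.resize(a[y:y+120,x:x+100],(400,480),interpolation=2)
cv2.imwrite('pics/s5.png',np.hstack([z(p,190,110),z(q,225,130)]))"
```

```text
time: 13.55
tool_pos: [556.1, -90.9, 91.9]
tcp_rot: [180.0, -0.1, 162.9]
ft_force: [-7.6, 3.0, 2.3]
finger_gap: 18.3
grip_force: 98.9
pos,F,push,jigx [556.1 -90.9  91.9  -7.    3.4   2.1   7.7 558.5] rot [ 1.800e+02 -1.000e-01  1.629e+02] t 13.95
```

View pics/s5.png

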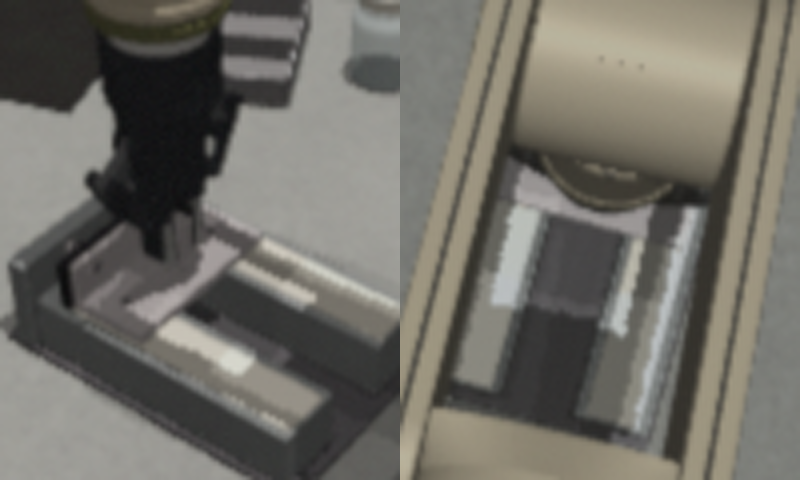

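The bracket's back now lies flat and parallel on the pad, at left crop (60-230,270), and its rear edge is square to the runners. The push is 7.7 N, so I'll add 3 mm and hold.

```bash
python3 -m handwheel '[[-0.001,0,0,0,0,0,0.01],[-0.001,0,0,0,0,0,0.01],[-0.001,0,0,0,0,0,0.01],[0,0,0,0,0,0,0.01],[0,0,0,0,0,0,0.01],[0,0,0,0,0,0,0.01],[0,0,0,0,0,0,0.01],[0,0,0,0,0,0,0.01]]'
for i in 1 2 3; do python3 -m handwheel '[[0,0,0,0,0,0,0.01],[0,0,0,0,0,0,0.01],[0,0,0,0,0,0,0.01],[0,0,0,0,0,0,0.01],[0,0,0,0,0,0,0.01],[0,0,0,0,0,0,0.01],[0,0,0,0,0,0,0.01],[0,0,0,0,0,0,0.01]]' >/dev/null; done
python3 -c "
from h import *;look()
q,d=r.snapshot('top');s,ds=r.snapshot('side');g=cv2.cvtColor(q,cv2.COLOR_BGR2GRAY)
# bracket rear edge slope in the top view: dark/bright change under flange over the channel and runners
W=world('top',d); m=(abs(W[...,2]-58)<3)&(W[...,0]>480)&(W[...,0]<600)&(abs(W[...,1]+95)<75)
pts=np.array([W[np.where(m[:,u])[0].max(),u] for u in range(512) if m[:,u].sum()>2]); l=cv2.fitLine(pts[:,:2].astype(np.float32),cv2.DIST_HUBER,0,.01,.01).ravel(); print(len(pts),l,np.degrees(np.arctan2(l[1],l[0])))
print('flange z',np.median(W[m][:,2]))"
```

```text
time: 14.72
tool_pos: [558.5, -91.5, 91.8]
tcp_rot: [180.0, -0.2, 162.9]
ft_force: [-8.8, 4.5, 2.7]
finger_gap: 18.0
grip_force: 99.1
pos,F,push,jigx [558.5 -91.5  91.8  -9.    4.4   3.2   9.9 561. ] rot [180.   -0.2 162.9] t 17.1167
46 [ 2.8972048e-01  9.5711130e-01  5.3393781e+02 -8.2814041e+01] 73.158775
flange z 58.22681843791892
```

The push is steady at 9.9 N and has been held over 2 s. The bracket's rear edge at 73.2° means its yaw is within 0.5° of the jig's, and the flange is flat at 58 mm.

```bash
python3 -c "from bench import r; print(r.hand_in())"
```

```text
the job is handed in; nothing more can be done
None
```

I've handed the job in with the square-headed pin gripped and about 27 mm below the flange, pressing the bracket flat and square against the pad at about 10 N by the wrist sensor; the hand-in reported no verdict.

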